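Hold the flush valve open with its bayonet key

TASK

Open the irrigation flush valve on the potting bench and keep it open: take the orange-handled key from its holder, push it into the valve's socket with its lugs through the two slots and fully down against the spring, then twist it a quarter turn clockwise (seen from above) against the return spring. Finish while still gripping the key and holding it upright at the end of its turn: do not let go, the springs turn the valve back. Leave the pot, the jar and the brush where they are.

Things in the scene. Friction and masses are not known exactly. Their poses are not given: they have to be found in the camera images.
- key: Loose key, 82 mm tall, 0.2 to 0.33 kg, upright in the holder. Origin: centre of its underside; z up its axis. Brass stem 28 mm thick (lowest 5 mm tapers to 22); two lugs along +x and -x, 46 mm tip to tip, 9 mm wide in y, z = 10 to 18 mm; collar 48 mm across, z = 34 to 40 mm; orange handle above, in line with the lugs. Same after half a turn.
- key_handle (a point): Point to grip on the key's orange handle, on the key's axis 65 mm above its origin; axes as key. The handle is an upright bar 62 mm long in x, 16 mm thick in y, from 25 mm below to 17 mm above this point. Grip it across its 16 mm from above, firmly (about 45 N).
- holder: Fixed holder for the key: a black ring of 72 mm diameter with a 32 mm hole, top 14 mm above the bench, on a 100 mm square plate. Origin on the bench on its axis. The nose stands in the hole on the plate, 4 mm above the bench, and the lugs lie on the ring: lift straight up.
- valve: Fixed flush valve: a dark round housing of 70 mm diameter, 80 mm high, on a 140 x 130 mm plate, a blue pipe 200 mm long along its y, a small round gauge (top 77 mm high) on the pipe at y = -70 mm, a yellow pointer low on the +x side that turns from a red mark (shut) to a green mark (open). Origin on the bench on the socket's axis, z up.
- socket (a point): Centre of the socket's mouth in the housing's flat top, 80 mm above the bench; axes as valve. A 10 mm brass flange with a round hole of 32 mm and two slots for the lugs, 13 mm wide, out to 27 mm from the axis along +x and -x (white marks on the rim). Key x goes along socket x, either way round; nose first meets the plunger 14 mm below the mouth.
- socket_seat (a point): Where the key's origin is when it is fully down: on the socket's axis, 34 mm below its mouth, collar on the housing; axes as valve. With the origin 28 mm or more below the mouth the lugs are under the flange and turn clockwise only (seen from above, negative about z), to a stop after a quarter turn. Turned, the flange keeps the lugs down.
- plunger (a joint): Spring plunger under the nose: travel in m, 0 = up, 0.014 = lugs just below the flange, 0.020 = collar down on the housing. The spring pushes up with 3 N at 0 and 7.6 N at 0.020.
- rotor (a joint): Turning part of the valve, with the pointer: 0 = shut, 1.45 rad = fully open, at its stop. The lugs take it along after the first 0.1 rad or so of their turn: fully open when the key has turned about 1.57 rad clockwise. A spring turns it back with 0.06 N m at 0, 0.2 N m at 1.45; if the key is let go it turns back.
- pot: Bystander: loose terracotta flowerpot, 84 mm across, 80 mm high; origin at the centre of its underside. Leave it alone.
- jar: Bystander: loose amber jar, 60 mm diameter, 85 mm high; origin at the centre of its underside. Leave it alone.
- brush: Bystander: loose hand brush with a wooden handle, 200 mm long, 42 mm wide, 20 mm high, lying on the bench; origin under its middle. Leave it alone.
Mind the look-alikes: they are no part of the job. Leave any purple look-alike of the key alone.

How it is judged (in metres and radians):
On the way, in this order (a step that is already met when the one before it is completed fails the run):
1. the key is lifted clear of its holder in the gripper (z of key in the frame of holder above 0.03 m and contact force between the fingers and key above 1 N), for 0.1 s.
2. the key is pushed down in the socket, lugs through the slots and below the flange, before the valve is turned (value of joint plunger above 0.013 m and value of joint rotor below 0.35 rad and horizontal distance between key and socket below 0.006 m and angle between the x axis of key and the x axis of socket, either way round below 0.5 rad), for 0.1 s.
At the end, for the whole second after the job is handed in: The key stands in the socket within 6 mm of its axis and upright within 0.15 rad, its lugs below the flange (plunger pressed more than 12 mm), turned a quarter turn (within 0.4 rad) so that the rotor reads more than 1.15 rad, at rest and still gripped by the fingers with more than 2 N (value of joint rotor above 1.15 rad and value of joint plunger above 0.012 m and horizontal distance between key and socket below 0.006 m and angle between key's own z axis and vertical below 0.15 rad and angle between the x axis of key and the y axis of socket, either way round below 0.4 rad and contact force between the fingers and key above 2 N and linear speed of key below 0.02 m/s); the arm keeps its last pose, push and grip.
It fails at once if the flowerpot is moved more than 20 mm (distance of pot from where it was at the start of the episode above 0.02 m).
It fails at once if the jar is moved more than 20 mm (distance of jar from where it was at the start of the episode above 0.02 m).
It fails at once if the brush is moved more than 20 mm (distance of brush from where it was at the start of the episode above 0.02 m).
It also fails if it takes over 45 s, if anything falls off the work surface, if the arm or the gripper's body presses on something with over 40 N, if the wrist force passes 120 N, or if a joint passes its speed limit or range.

ROBOT

A 7-joint arm with a two-finger parallel gripper is mounted at the origin on the work surface. World frame = base frame: x ahead of the robot, y to its left, z up, the work surface at z = 0. Lengths are in m, angles in degrees, forces in N, time in s.
With the tool pointing down it reaches from about 0.425 to 0.875 m from the base axis. Payload 4.7 kg.
Tool frame: the origin (TCP) lies at the very end of the fingers, on their centre line; the grasp point (between the pads) lies 19 mm behind it; z points along the fingers, y is the line along which they close (so a half turn about z gives the same grasp; the last joint's range is limited). The gripper opens to 87 mm and grips with 3 to 60 N. Pads are 19 mm wide; open, the fingers measure 117 mm over their backs; the gripper's body (75 mm by 190 mm) begins 51 mm behind the grasp point.
Start: joints at [-68.807, 18.392, -4.016, 83.108, 1.295, 78.541, -3.26], TCP at [0.226, 0.609, 0.223] pointing down, gripper open.
Joint ranges: [-163.93, 163.93], [-17.29, 119.83], [-79.2, 71.16], [3.27, 140.29], [-89.18, 269.18], [5.43, 117.66], [-154.24, 154.24]. Speed limits (degrees/s): [147.25, 147.25, 180, 180, 180, 180, 180].

INTERFACE

Orientations are given as [roll, pitch, yaw] about the fixed x, y, z axes, in that order (R = Rz(yaw) Ry(pitch) Rx(roll)).
In Python, from cell import get_obs, eyes, env gives the robot as it stands.
- The arm moves only by the tool servo_tool, never from a script. Its argument "series" is a list that holds one entry, the list of rows, each a list of 7 numbers: the shift along the tool's x, y, z in units of 300 mm (1.0 is 300 mm), then the turn, a rotation vector about the tool's x, y, z in units of pi rad (1.0 is pi rad), then the opening, from 0 (shut) to 1 (fully open). In form: [[[tx, ty, tz, wx, wy, wz, gripper], ...]]. A call has 1 to 12 rows; each row is the pose to reach, as a shift and turn from the pose commanded when the call began, along the tool's axes at that moment, turning the shorter way round; what a row does not reach only later rows make up. A row lasts 1/12 s, in which the tool goes at most 41.7 mm and 7.16 degrees, less where a joint would pass 70% of its speed; a pose out of reach is approached as far as the arm can. A call with a number of a shift or a turn outside -1 to 1 is refused whole. A call with a gripper value outside its range is refused whole. The fingers move at their own pace and stop on an object; "grip_force" is the grip in N (left out, the last holds). Time passes only in rows, so rows that repeat a pose let the fingers close. It gives the time, the measured TCP pose, the force, the opening and the grip force at its end, in the units of the state.
- get_obs(): the state, without advancing time (a new reading comes with each control period).
- eyes.read_camera(name): name is "scene" or "side" or "wrist"; returns a dict with "frame" (420x560x3 uint8, red, green, blue), "depth" (420x560 float32, m along the optical axis (not along the pixel's ray), 0 where there is no reading), "fx", "fy", "cx", "cy" (pixels), "origin" and "rotation" of the camera in the world; the wrist camera has in their place "mount" (4x4, takes a point from camera to tool coordinates, whose origin is the TCP and whose axes are the flange's). Camera axes: x right, y down, z forward; pixel columns grow to the right and rows downward; lengths in m; the calibration is good to about 2 mm. The wrist camera is an equidistant fisheye: a pixel r from the principal point sees the ray r / f radians off the axis. A picture is of the moment at which its call begins: read the wrist's pose just before it.
- env.sign_off(): hands the job in; it is judged then, once.
The state is a dict: "time_s": time; "qpos": joint angles; "joint_velocities": joint speeds; "effort": joint torques, N m; "tool_pos": TCP position; "tool_rot": TCP orientation; "force": force on the tool from outside, world axes, zero at the start; "wrist_torque": the same for the moment, N m; "grip_width": finger opening in m; "grasp_force": force on a finger pad.
Only numpy, scipy, OpenCV 4.12 (cv2) and the standard library are available. Lean on these libraries where they do the work, as an engineer would, in place of code of your own. Each camera call takes 0.05 s, during which the arm holds its last target. There are 200 camera calls.

## Working session

There is one attempt and no reset: what is moved stays moved. The work goes in short steps, Python scripts to look and compute and a tool call to move; the robot and the scene stay as the last step left them, time stands still between calls to the robot, and variables do not carry over. Pictures are saved under pics/ and viewed, at most 10 in all, crops included, and the job is handed in when it is done.

Besides the shell and the picture viewer there is one more tool, called after ">>>" as a command line: name --argument value ..., lists and objects as JSON in quotes. servo_tool: Moves the arm, as the interface text tells. Shifts and turns lie within -1 to 1; 1 stands for 300 mm of shift or pi rad of turn. Its arguments: {"type":"object","properties":{"series":{"type":"array"},"grip_force":{"type":"number"}},"required":["series"]}

```bash
mkdir -p pics; ls; cat > h.py <<'E'
import numpy as np, cv2
from scipy.spatial.transform import Rotation as R
from cell import get_obs, eyes, env
def save(c,n): cv2.imwrite(n,c["frame"][:,:,::-1])
def pts(c):
    v,u=np.mgrid[0:420,0:560]; d=c["depth"]
    P=np.stack([(u-c["cx"])/c["fx"]*d,(v-c["cy"])/c["fy"]*d,d],-1)
    return P@np.array(c["rotation"]).T+np.array(c["origin"])
E
python3 - <<'E'
from h import *
print(get_obs())
a=eyes.read_camera("scene");b=eyes.read_camera("side")
np.savez("sc.npz",**a);np.savez("sd.npz",**b)
save(a,"pics/scene.png");save(b,"pics/side.png")
for c in(a,b):print(c["fx"],c["cx"],c["cy"],c["origin"],c["rotation"])
E
```

```text
pics
{'time_s': 0.0, 'qpos': array([-68.80746577,  18.44001769,  -4.01387943,  83.1734397 ,
         1.29455071,  78.54009057,  -3.25898553]), 'joint_velocities': array([-0.00864725, -0.02667663,  0.02940657, -0.02046276,  0.01413409,
        0.01014727,  0.04065368]), 'effort': array([ 1.11337145e-04, -4.91291070e+01, -4.03765664e-01, -3.12535071e+01,
       -6.38781628e-02,  4.37754253e-02,  1.75299974e-04]), 'tool_pos': array([0.22628288, 0.60876642, 0.22146323]), 'tool_rot': array([-1.79891660e+02,  5.71476065e-03,  1.59616546e+02]), 'force': array([-0.23602507, -0.43591813,  0.05658547]), 'wrist_torque': array([-0.02032007, -0.02807352, -0.01475208]), 'grasp_force': 0.0, 'grip_width': 0.08686919655861042}
408.9909572104253 283.15323918997814 211.76750179053084 [1.07166154 0.07363941 0.62399604] [-139.82347443   -0.38951805  102.01124515]
514.0142038674096 276.3663673002461 210.6271123992834 [0.51910699 0.81323263 0.6300253 ] [-123.29191708    0.80276039 -171.95905294]
```

```bash
sed -i 's/P@np.array(c\["rotation"\]).T/P@R.from_euler("xyz",c["rotation"],degrees=True).as_matrix().T/' h.py; ls .
```

```text
h.py
pics
sc.npz
sd.npz
```

View pics/scene.png

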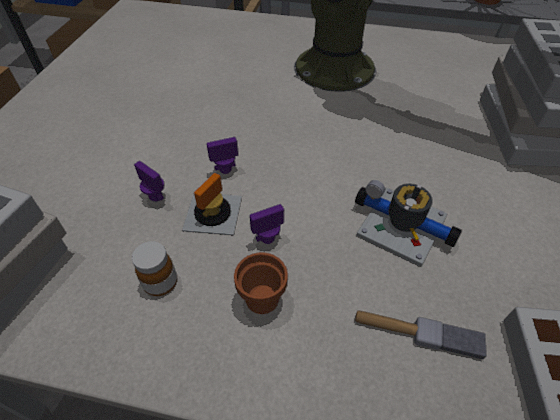

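View pics/side.png

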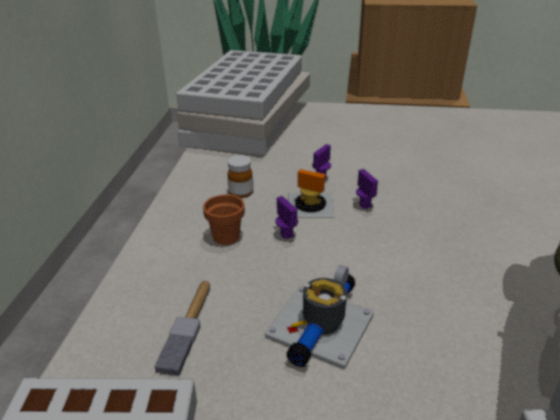

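The scene view shows the orange key at (208,192) in the black ring holder (212,210). Three purple look-alikes stand at (151,180), (223,152) and (267,222). The valve is at (411,203), the gauge at (375,188), the pot at (262,283), the jar at (153,265) and the brush at (420,333). Only the object at (208,192) is orange and in a holder, so that's the key.

```bash
python3 - <<'E'
from h import *
def rect(xy): 
    r=cv2.minAreaRect((xy*1000).astype(np.float32)); b=cv2.boxPoints(r); e=[b[1]-b[0],b[2]-b[1]]; e=max(e,key=np.linalg.norm)
    return np.round(r[0],1),np.round(r[1],1),round(np.degrees(np.arctan2(e[1],e[0]))%180,1)
for n,boxk,boxv,boxes in(("sc",(190,165,235,215),(385,178,440,235),dict(p1=(130,155,170,205),p2=(200,130,245,176),p3=(245,200,292,246))),("sd",(292,160,335,200),(295,270,355,335),dict(p1=(270,190,302,242),p2=(308,140,335,180),p3=(352,165,382,212)))):
    c=dict(np.load(n+".npz")); P=pts(c); h=cv2.cvtColor(c["frame"],cv2.COLOR_RGB2HSV)
    print(n,"bench z",np.round(np.nanmedian(P[300:310,330:350,2]),4))
    def sub(b,m): 
        z=np.zeros((420,560),bool); z[b[1]:b[3],b[0]:b[2]]=1; return z&m&(c["depth"]>0)
    o=sub(boxk,(h[...,0]>5)&(h[...,0]<16)&(h[...,1]>180)&(h[...,2]>90))
    o=cv2.erode(o.astype(np.uint8),np.ones((2,2)))>0
    p=P[o]; print("orange",len(p),"z",np.percentile(p[:,2],[2,50,98]).round(4)); 
    t=p[p[:,2]>np.percentile(p[:,2],98)-.006]; print(" top",rect(t[:,:2]),len(t))
    print(" all",rect(p[:,:2]))
    for k,b in boxes.items():
        q=P[sub(b,(h[...,0]>125)&(h[...,0]<150)&(h[...,1]>100))]; t=q[q[:,2]>np.percentile(q[:,2],98)-.008]; print(k,len(q),np.percentile(q[:,2],98).round(3),rect(t[:,:2]))
    m=sub(boxv,(abs(P[...,2]-.08)<.005)); q=P[m]; (cx,cy),r=cv2.minEnclosingCircle((q[:,:2]*1000).astype(np.float32)); print("valve top",len(q),np.median(q[:,2]).round(4),round(cx,1),round(cy,1),round(r,1))
    for nm,m in(("blue",(h[...,0]>105)&(h[...,0]<125)&(h[...,1]>180)&(h[...,2]>60)),):
        z=np.zeros((420,560),bool); y0,y1,x0,x1=(170,260,350,470) if n=="sc" else (260,370,270,370); z[y0:y1,x0:x1]=1; q=P[z&m&(c["depth"]>0)]; print(nm,len(q),rect(q[:,:2]),np.percentile(q[:,2],[5,50,95]).round(3))
    x0,y0,x1,y1=(175,130,455,265) if n=="sc" else (250,150,370,370)
    if n=="sc":
        A=cv2.resize(c["frame"][150:240,180:280],(395,356),interpolation=2); B=cv2.resize(c["frame"][160:265,345:465],(400,356),interpolation=2); cv2.imwrite("pics/crop.png",np.hstack([A,B])[:,:,::-1])
E
```

```text
sc bench z -0.0
orange 138 z [0.0839 0.0859 0.0877]
 top (array([ 592.4, -166. ]), array([11.4, 57. ]), np.float32(160.3)) 138
 all (array([ 592.4, -166. ]), array([11.4, 57. ]), np.float32(160.3))
p1 672 0.083 (array([ 575.2, -294. ]), array([63.2, 13.9]), np.float32(63.0))
p2 775 0.083 (array([ 468.5, -179.1]), array([16. , 59.4]), np.float32(118.0))
p3 904 0.083 (array([629.6, -46.3]), array([15. , 59.8]), np.float32(125.9))
valve top 682 0.0796 536.2 203.2 36.1
blue 511 (array([541.1, 200.7]), array([163.2,  19.3]), np.float32(69.4)) [0.028 0.036 0.04 ]
sd bench z 0.075
orange 248 z [0.0518 0.0753 0.0863]
 top (array([ 587.4, -158.8]), array([11.4, 54.6]), np.float32(166.2)) 78
 all (array([ 587.7, -158.8]), array([11.6, 55.2]), np.float32(166.2))
p1 597 0.083 (array([627.4, -41.3]), array([14.2, 59.1]), np.float32(127.0))
p2 341 0.083 (array([ 574.2, -286.8]), array([56.2, 14.3]), np.float32(61.4))
p3 521 0.082 (array([ 467.3, -174.5]), array([14.2, 58.2]), np.float32(120.6))
valve top 890 0.0794 527.9 190.2 51.7
blue 396 (array([534.9, 205.2]), array([168.2,  23.2]), np.float32(69.8)) [0.03  0.038 0.041]
```

View pics/crop.png

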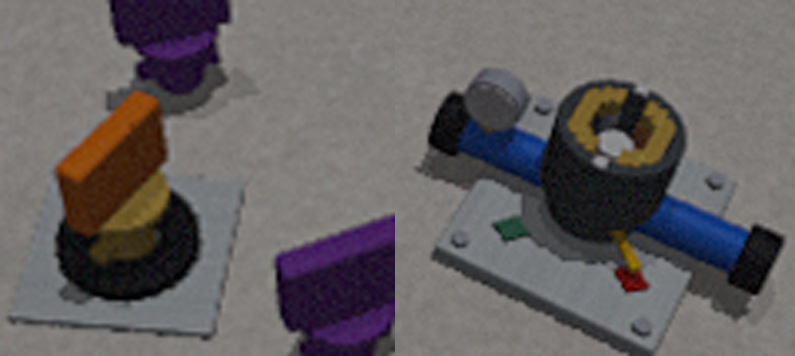

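The crop confirms it: an orange handle over a brass collar standing in the black ring, with the valve's white slot marks along the axis perpendicular to the pipe. The key is at about (0.590, -0.162) and the valve at about (0.537, 0.203). I'll move over the key.

>>> servo_tool --series '[[[-0.1,-0.1,-0.05,0,0,0,1],[-0.2,-0.195,-0.1,0,0,0,1],[-0.29,-0.28,-0.1,0,0,0,1],[-0.38,-0.37,-0.1,0,0,0,1],[-0.47,-0.46,-0.1,0,0,0,1],[-0.56,-0.55,-0.1,0,0,0,1],[-0.65,-0.635,-0.1,0,0,0,1],[-0.74,-0.72,-0.1,0,0,0,1],[-0.83,-0.81,-0.1,0,0,0,1],[-0.92,-0.895,-0.1,0,0,0,1],[-1,-0.98,-0.1,0,0,0,1],[-1,-0.98,-0.1,0,0,0,1]]]'

```text
time_s: 1.1
tool_pos: [0.4085, 0.2214, 0.2526]
tool_rot: [-179.9, 0.1, 159.0]
force: [0.1, -0.6, -0.1]
grip_width: 0.0873
grasp_force: 0.0
```

```bash
python3 - <<'E'
from h import *
import pickle
o=get_obs(); c=eyes.read_camera("wrist"); pickle.dump((o,c),open("w1.pkl","wb")); save(c,"pics/w1.png"); print(c["mount"],c["fx"],c["cx"],c["cy"],o["tool_pos"],o["tool_rot"])
E
```

```text
[[ 1.43032195e-03 -9.70088560e-01 -2.42747070e-01  6.55081592e-02]
 [ 9.99998767e-01  1.23017841e-03  9.76070224e-04  7.69907612e-04]
 [-6.48252354e-04 -2.42748167e-01  9.70089123e-01 -1.61157244e-01]
 [ 0.00000000e+00  0.00000000e+00  0.00000000e+00  1.00000000e+00]] 325.19226210127806 281.74016372196763 206.82368964108983 [0.40851557 0.2214268  0.25263602] [-1.79892421e+02  1.16438920e-01  1.58974659e+02]
```

View pics/w1.png

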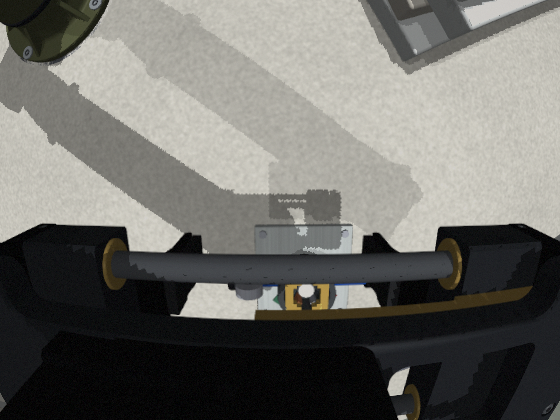

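>>> servo_tool --series '[[[-0.1,-0.1,0,0,0,0.003,1],[-0.2,-0.195,0,0,0,0.006,1],[-0.29,-0.28,0,0,0,0.01,1],[-0.38,-0.37,0,0,0,-0.01,1],[-0.47,-0.46,0,0,0,-0.02,1],[-0.56,-0.55,0,0,0,-0.02,1],[-0.65,-0.635,0,0,0,-0.02,1],[-0.74,-0.72,0,0,0,-0.02,1],[-0.83,-0.8,0,0,0,-0.02,1],[-0.92,-0.88,0,0,0,-0.02,1],[-0.99,-0.95,0,0,0,-0.02,1],[-0.99,-0.98,0,0,0,-0.02,1]]]'

```text
time_s: 2.15
tool_pos: [0.5828, -0.1533, 0.2514]
tool_rot: [-179.8, 0.0, 163.0]
force: [-2.0, -0.7, 0.2]
grip_width: 0.0868
grasp_force: 0.0
```

The wrist view shows the valve at (306,290), partly hidden by the gripper body, so objects need to appear above row 225. Next I'll look at the key.

```bash
python3 - <<'E'
from h import *
import pickle
o=get_obs(); c=eyes.read_camera("wrist"); pickle.dump((o,c),open("w2.pkl","wb")); save(c,"pics/w2.png"); print(o["tool_pos"],o["tool_rot"])
E
```

```text
[ 0.58276625 -0.15331625  0.25142106] [-1.79781588e+02  3.17294982e-02  1.63036213e+02]
```

View pics/w2.png

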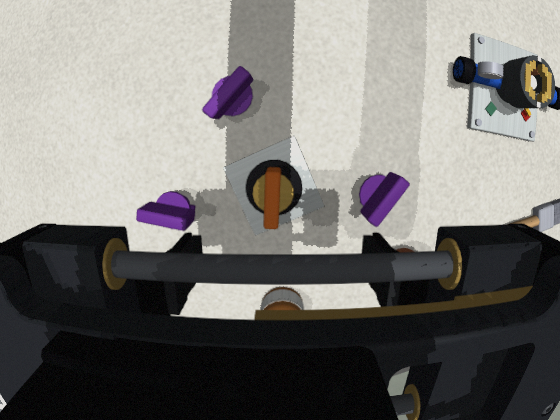

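The wrist view shows the orange handle from (272,168) to (272,228), with the ring centred near (274,188). The valve is also visible at (535,82).

```bash
cat >> h.py <<'E'
def wray(o,c,uv,z):
    uv=np.atleast_2d(uv).astype(float); d=(uv-[c["cx"],c["cy"]])/[c["fx"],c["fy"]]; th=np.linalg.norm(d,axis=1,keepdims=True)
    v=np.hstack([d/th*np.sin(th),np.cos(th)]); M=np.array(c["mount"]); T=R.from_euler("xyz",o["tool_rot"],degrees=True).as_matrix()
    w=v@(T@M[:3,:3]).T; p=np.array(o["tool_pos"])+T@M[:3,3]
    return (p+w*((z-p[2])/w[:,2])[:,None])[:,:2]
def rect(xy):
    r=cv2.minAreaRect((xy*1000).astype(np.float32)); b=cv2.boxPoints(r); e=max([b[1]-b[0],b[2]-b[1]],key=np.linalg.norm)
    return np.round(r[0],1),np.round(r[1],1),round(float(np.degrees(np.arctan2(e[1],e[0]))%180),1)
E
python3 - <<'E'
from h import *
import pickle
o,c=pickle.load(open("w2.pkl","rb")); h=cv2.cvtColor(c["frame"],cv2.COLOR_RGB2HSV)
print(h[197,268:280],h[226,268:280],h[175,262:284])
m=(h[...,0]>5)&(h[...,0]<14)&(h[...,1]>150)
m[:,:250]=0;m[:,300:]=0;m[:160]=0;m[235:]=0
v,u=np.nonzero(m); print("handle",len(u),u.min(),u.max(),v.min(),v.max(),rect(wray(o,c,np.c_[u,v],.086)))
d=c["depth"]; print("depth hist",np.percentile(d[m],[2,25,50,75,98]))
T=R.from_euler("xyz",o["tool_rot"],degrees=True).as_matrix()
# ring black: outline on z=.014
k=(h[...,2]<60); k[:,:235]=0;k[:,310:]=0;k[:150]=0;k[222:]=0
n,l,s,ce=cv2.connectedComponentsWithStats(k.astype(np.uint8)); i=1+s[1:,4].argmax(); v,u=np.nonzero(l==i); q=wray(o,c,np.c_[u,v],.014); print("ring",s[i],cv2.minEnclosingCircle((q*1000).astype(np.float32)))
# valve brass flange
b=(h[...,0]>15)&(h[...,0]<30)&(h[...,1]>100); b[:,:505]=0;b[:50]=0;b[110:]=0
v,u=np.nonzero(b); q=wray(o,c,np.c_[u,v],.08); print("brass",len(u),cv2.minEnclosingCircle((q*1000).astype(np.float32)))
E
```

```text
[[ 12 209 122]
 [ 12 203 122]
 [ 12 209 122]
 [ 12 199 124]
 [ 12 202 124]
 [ 12 209 122]
 [ 12 205 122]
 [ 12 204 124]
 [ 12 205 122]
 [ 12 197 119]
 [ 12 208 113]
 [ 14 185  98]] [[ 12 212 119]
 [ 12 207 122]
 [ 12 209 121]
 [ 12 202 124]
 [ 12 203 122]
 [ 12 200 121]
 [ 12 201 122]
 [ 12 199 124]
 [ 12 211 115]
 [ 12 217 107]
 [ 12  65 113]
 [ 19  23 123]] [[ 19 145  65]
 [ 20 141  85]
 [ 20 151  93]
 [ 14 188 102]
 [ 12 205 113]
 [ 12 204 119]
 [ 12 197 124]
 [ 12 201 123]
 [ 12 204 125]
 [ 12 205 122]
 [ 12 201 123]
 [ 12 209 123]
 [ 12 202 124]
 [ 12 201 123]
 [ 12 207 122]
 [ 12 204 125]
 [ 12 201 119]
 [ 12 202 111]
 [ 13 183  96]
 [ 20 154  88]
 [ 22 146  82]
 [ 21 158  66]]
handle 897 264 281 167 228 (array([ 586.9, -164.5]), array([16.2, 65. ]), 160.9)
depth hist [0.32914976 0.33229515 0.3363243  0.34047213 0.3670856 ]
ring [ 246  160   56   55 1010] ((589.4479370117188, -165.63604736328125), 35.496070861816406)
brass 670 ((546.6947631835938, 197.7370147705078), 38.10779571533203)
```

The ring measures 35.5 mm in radius against the true 36 mm, centred at (0.5894, -0.1656). The handle's centre agrees with that once its visible end face is allowed for, and its yaw is 161°. I'll descend now.

>>> servo_tool --series '[[[-0.01,-0.01,0.06,0,0,0.005,1],[-0.02,-0.02,0.13,0,0,0.011,1],[-0.03,-0.03,0.21,0,0,0.011,1],[-0.03,-0.031,0.29,0,0,0.011,1],[-0.03,-0.031,0.37,0,0,0.011,1],[-0.03,-0.031,0.45,0,0,0.011,1],[-0.03,-0.031,0.52,0,0,0.011,1],[-0.03,-0.031,0.58,0,0,0.011,1],[-0.03,-0.031,0.63,0,0,0.011,1],[-0.03,-0.031,0.66,0,0,0.011,1],[-0.03,-0.031,0.67,0,0,0.011,1],[-0.03,-0.031,0.67,0,0,0.011,1]]]' --grip_force 45

```text
time_s: 3.2
tool_pos: [0.5869, -0.1597, 0.051]
tool_rot: [180.0, -0.1, 161.3]
force: [0.5, -0.7, 0.9]
grip_width: 0.0873
grasp_force: 0.0
```

>>> servo_tool --series '[[[0,0,0,0,0,0,0.6],[0,0,0,0,0,0,0.4],[0,0,0,0,0,0,0.25],[0,0,0,0,0,0,0],[0,0,0,0,0,0,0],[0,0,0,0,0,0,0],[0,0,0,0,0,0,0],[0,0,0,0,0,0,0],[0,0,0,0,0,0,0],[0,0,0,0,0,0,0]]]' --grip_force 45

```text
time_s: 4.03
tool_pos: [0.5872, -0.1613, 0.0515]
tool_rot: [180.0, 0.0, 161.2]
force: [0.4, -0.6, -0.2]
grip_width: 0.0284
grasp_force: 0.0
```

>>> servo_tool --series '[[[-0.008,-0.011,0,0,0,0,0.33],[-0.008,-0.011,0,0,0,0,0.33],[-0.008,-0.011,0,0,0,0,0.33],[-0.008,-0.011,0,0,0,0,0],[-0.008,-0.011,0,0,0,0,0],[-0.008,-0.011,0,0,0,0,0],[-0.008,-0.011,0,0,0,0,0],[-0.008,-0.011,0,0,0,0,0],[-0.008,-0.011,0,0,0,0,0],[-0.008,-0.011,0,0,0,0,0]]]' --grip_force 45

```text
time_s: 4.87
tool_pos: [0.5884, -0.1652, 0.0515]
tool_rot: [-180.0, 0.0, 161.2]
force: [-0.7, 0.1, -0.6]
grip_width: 0.0154
grasp_force: 44.9
```

>>> servo_tool --series '[[[0,0,-0.02,0,0,0,0],[0,0,-0.06,0,0,0,0],[0,0,-0.11,0,0,0,0],[0,0,-0.17,0,0,0,0],[0,0,-0.23,0,0,0,0],[0,0,-0.3,0,0,0,0],[0,0,-0.37,0,0,0,0],[0,0,-0.43,0,0,0,0],[0,0,-0.48,0,0,0,0],[0,0,-0.5,0,0,0,0],[0,0,-0.5,0,0,0,0]]]'

```text
time_s: 5.78
tool_pos: [0.5893, -0.1656, 0.2038]
tool_rot: [179.9, 0.2, 161.2]
force: [-0.3, -0.0, -2.8]
grip_width: 0.0158
grasp_force: 44.9
```

>>> servo_tool --series '[[[0.01,0.04,-0.01,0,0,0,0],[0.03,0.12,-0.02,0,0,0,0],[0.05,0.22,-0.03,0,0,0,0],[0.08,0.33,-0.03,0,0,0,0],[0.11,0.44,-0.03,0,0,0,0],[0.13,0.55,-0.03,0,0,0,0],[0.16,0.66,-0.03,0,0,0,0],[0.18,0.76,-0.03,0,0,0,0],[0.2,0.85,-0.03,0,0,0,0],[0.22,0.92,-0.03,0,0,0,0],[0.24,0.97,-0.03,0,0,0,0],[0.25,1.0,-0.03,0,0,0,0]]]'

```text
time_s: 6.78
tool_pos: [0.6121, 0.1476, 0.2087]
tool_rot: [-180.0, -0.2, 161.5]
force: [0.5, 0.5, -2.3]
grip_width: 0.016
grasp_force: 44.9
```

>>> servo_tool --series '[[[0.01,0.04,0,0,0,0,0],[0.01,0.07,0,0,0,0,0],[0.01,0.1,0,0,0,0,0],[0.01,0.11,0,0,0,0,0],[0.01,0.11,0,0,0,0,0],[0.01,0.11,0,0,0,0,0],[0.01,0.11,0,0,0,0,0]]]'

```text
time_s: 7.37
tool_pos: [0.6219, 0.1738, 0.2106]
tool_rot: [-180.0, 0.0, 161.1]
force: [-0.7, -0.3, -3.1]
grip_width: 0.0158
grasp_force: 44.9
```

```bash
python3 - <<'E'
from h import *
import pickle
o=get_obs(); c=eyes.read_camera("wrist"); pickle.dump((o,c),open("w3.pkl","wb")); save(c,"pics/w3.png"); print(o["tool_pos"],o["tool_rot"])
E
```

```text
[0.62185502 0.17380807 0.21064941] [-1.79968389e+02  1.80788366e-02  1.61138421e+02]
```

View pics/w3.png

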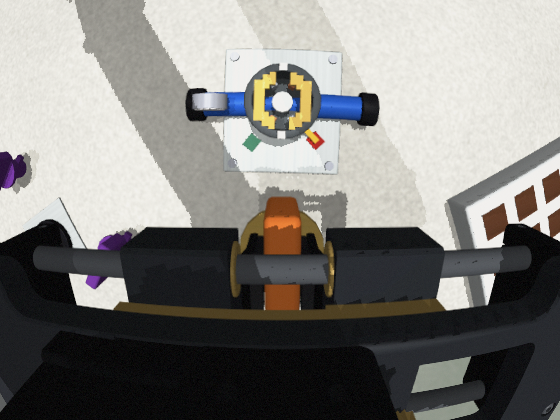

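The wrist view shows the valve top at (283,102) with its slots running vertically in the image. The white plunger disc is in the centre, the gauge at (208,101), the pointer on the red mark at (315,139), and the gripped key's handle at (282,200–310).

```bash
python3 - <<'E'
from h import *
import pickle
o,c=pickle.load(open("w3.pkl","rb")); h=cv2.cvtColor(c["frame"],cv2.COLOR_RGB2HSV); f=lambda q:tuple(np.round(np.array(x)*1,1) for x in cv2.minEnclosingCircle((q*1000).astype(np.float32)))
def box(m,x0,x1,y0,y1): z=np.zeros_like(m); z[y0:y1,x0:x1]=m[y0:y1,x0:x1]; return z
def uv(m): v,u=np.nonzero(m); return np.c_[u,v]
Y=(h[...,0]>15)&(h[...,0]<32)&(h[...,1]>110)
b=box(Y,245,323,64,140); q=wray(o,c,uv(b),.08)
print("brass",len(q),f(q),rect(q),"bbox",uv(b).min(0),uv(b).max(0))
w=box((h[...,1]<40)&(h[...,2]>190),268,298,85,118); q=wray(o,c,uv(w),.066); print("plunger",len(q),q.mean(0)*1000,f(q))
w=box((h[...,1]<60)&(h[...,2]>150),270,296,58,80); print("wm top",uv(w).mean(0) if w.any() else 0,w.sum())
w=box((h[...,1]<60)&(h[...,2]>120),272,294,118,140); print("wm bot",uv(w).mean(0) if w.any() else 0,w.sum())
D=box((c["depth"]>0)&(c["depth"]<.315),235,330,55,150); cnt,l,s,ce=cv2.connectedComponentsWithStats(D.astype(np.uint8)); i=1+s[1:,4].argmax(); print("top by depth",s[i]); q=wray(o,c,uv(l==i),.08); print(f(q))
# blue pipe direction at z=.038 (upper silhouette)
B=(h[...,0]>100)&(h[...,0]<125)&(h[...,1]>150); q=wray(o,c,uv(box(B,190,380,85,130)),.03); print("pipe",rect(q))
# handle top
O=box((h[...,0]>5)&(h[...,0]<14)&(h[...,1]>150),255,310,190,255); p=uv(O); e=[]
for r in range(215,250,5): x=p[p[:,1]==r,0]; e.append((r,x.min(),x.max()))
print(e)
cv2.imwrite("pics/w3c.png",cv2.resize(c["frame"][55:150,230:335],None,fx=5,fy=5,interpolation=2)[:,:,::-1])
E
```

```text
brass 1637 (array([546.2, 204.7]), np.float64(39.0)) (array([542.7, 205.4]), array([58. , 60.5]), 161.2) bbox [253  72] [318 139]
plunger 322 [537.30954544 203.90252938] (array([540.6, 205.7]), np.float64(13.1))
wm top [282.71759259  62.09722222] 216
wm bot [281.35514019 134.80373832] 107
top by depth [ 244   63   78   76 3867]
(array([537.5, 203.8]), np.float64(34.7))
pipe (array([536.1, 199.1]), array([179.3,  26.9]), 70.3)
[(215, np.int64(265), np.int64(299)), (220, np.int64(264), np.int64(300)), (225, np.int64(264), np.int64(300)), (230, np.int64(264), np.int64(300)), (235, np.int64(264), np.int64(300)), (240, np.int64(263), np.int64(301)), (245, np.int64(263), np.int64(300))]
```

View pics/w3c.png

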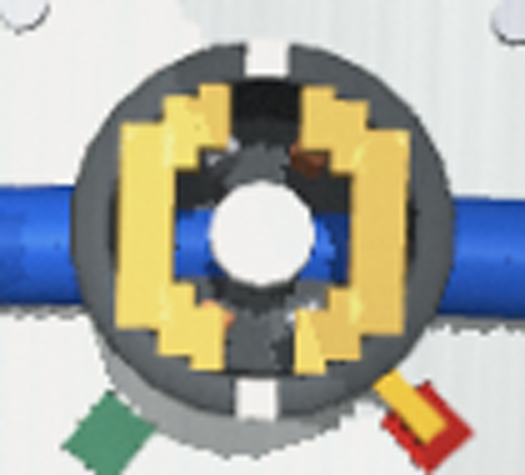

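```bash
python3 - <<'E'
from h import *
import pickle
o,c=pickle.load(open("w3.pkl","rb")); h=cv2.cvtColor(c["frame"],cv2.COLOR_RGB2HSV)
m=(h[...,0]>5)&(h[...,0]<14)&(h[...,1]>150)&(c["depth"]>0); m[:,:255]=0;m[:,310:]=0;m[:190]=0;m[320:]=0
v,u=np.nonzero(m); d=(np.c_[u,v]-[c["cx"],c["cy"]])/[c["fx"],c["fy"]]; th=np.linalg.norm(d,axis=1,keepdims=True)
r=np.hstack([d/th*np.tan(th),np.ones_like(th)])*c["depth"][v,u][:,None]; M=np.array(c["mount"]); P=(r@M[:3,:3].T+M[:3,3])*1000
for row in range(196,256,4): 
    s=v==row
    if s.any(): print(row,s.sum(),np.median(P[s],0).round(1),P[s][:,1].min().round(1),P[s][:,1].max().round(1))
a=wray(o,c,[[283.6,66.8],[281.4,134.6]],.08); e=a[0]-a[1]; print("slot",np.degrees(np.arctan2(e[1],e[0])),np.linalg.norm(e),a.mean(0))
s=(v>280); print(np.median(P[s],0),P[s].min(0),v.max())
E
```

```text
200 28 [29.6  0.8 -3.7] -6.0 7.6
204 30 [ 29.6   0.8 -12.2] -6.2 7.8
208 32 [ 29.6   0.8 -19.8] -6.4 7.9
212 33 [ 29.6   1.  -26.9] -6.0 8.0
216 35 [ 29.1   1.  -31.5] -6.1 8.2
220 37 [ 27.7   1.  -32.6] -6.5 8.5
224 37 [ 26.2   1.  -33.2] -6.5 8.5
228 37 [ 24.5   1.  -33.3] -6.5 8.6
232 37 [ 22.7   1.  -33.2] -6.6 8.7
236 38 [ 21.    0.8 -33.3] -7.1 8.6
240 39 [ 19.2   1.  -33.4] -7.0 10.8
244 37 [ 17.4   1.  -33.3] -6.6 8.8
248 39 [ 15.6   1.  -33.2] -7.9 10.1
252 37 [ 13.9   1.  -33.5] -6.7 8.8
slot 159.40467536443188 0.061493133486289146 [0.5377229 0.2041403]
[ -7.95961284   1.06684656 -33.41566835] [-15.57375789  -6.76202369 -85.6813551 ] 309
```

The two valve measurements agree: centre (0.5375, 0.2039), housing radius 34.7 mm against 35 mm, slot direction 159.4°. The key sits in the gripper at tool x -1.4 mm and is upright. I'll move above the socket.

>>> servo_tool --series '[[[0.02,0,0,0,0,0.003,0],[0.06,0,0,0,0,0.006,0],[0.11,0,0,0,0,0.009,0],[0.16,0,0,0,0,0.0095,0],[0.21,0,0.02,0,0,0.0095,0],[0.25,0,0.05,0,0,0.0095,0],[0.28,0.001,0.09,0,0,0.0095,0],[0.295,0.001,0.13,0,0,0.0095,0],[0.303,0.001,0.16,0,0,0.0095,0],[0.303,0.001,0.18,0,0,0.0095,0],[0.303,0.001,0.18,0,0,0.0095,0],[0.303,0.001,0.18,0,0,0.0095,0]]]'

```text
time_s: 8.42
tool_pos: [0.5362, 0.2041, 0.1564]
tool_rot: [-180.0, 0.0, 159.5]
force: [0.4, 0.0, -2.4]
grip_width: 0.0156
grasp_force: 44.9
```

>>> servo_tool --series '[[[0,0,0,0,0,0,0],[0,0,0,0,0,0,0],[0,0,0,0,0,0,0]]]'

```text
time_s: 8.67
tool_pos: [0.5363, 0.2046, 0.1571]
tool_rot: [180.0, 0.0, 159.5]
force: [-0.3, -0.9, -2.7]
grip_width: 0.0158
grasp_force: 44.9
```

>>> servo_tool --series '[[[0,-0.004,0.01,0,0,0,0],[0,-0.004,0.03,0,0,0,0],[0,-0.004,0.05,0,0,0,0],[0,-0.004,0.07,0,0,0,0],[0,-0.004,0.085,0,0,0,0],[0,-0.004,0.1,0,0,0,0],[0,-0.004,0.11,0,0,0,0],[0,-0.004,0.12,0,0,0,0],[0,-0.004,0.13,0,0,0,0],[0,-0.004,0.13,0,0,0,0]]]'

```text
time_s: 9.5
tool_pos: [0.535, 0.2034, 0.1169]
tool_rot: [-180.0, -0.0, 159.5]
force: [0.6, -1.0, -3.8]
grip_width: 0.0157
grasp_force: 44.9
```

The nose went in and the forces stayed small. Continuing down slowly.

>>> servo_tool --series '[[[0,0,0.006,0,0,0,0],[0,0,0.012,0,0,0,0],[0,0,0.018,0,0,0,0],[0,0,0.024,0,0,0,0],[0,0,0.03,0,0,0,0],[0,0,0.03,0,0,0,0]]]'

```text
time_s: 10.0
tool_pos: [0.5355, 0.2037, 0.1087]
tool_rot: [180.0, 0.0, 159.5]
force: [-0.1, 0.3, 1.1]
grip_width: 0.0157
grasp_force: 44.9
```

>>> servo_tool --series '[[[0,0,0.006,0,0,0,0],[0,0,0.012,0,0,0,0],[0,0,0.018,0,0,0,0],[0,0,0.024,0,0,0,0],[0,0,0.03,0,0,0,0],[0,0,0.036,0,0,0,0],[0,0,0.041,0,0,0,0],[0,0,0.045,0,0,0,0],[0,0,0.048,0,0,0,0],[0,0,0.048,0,0,0,0],[0,0,0.048,0,0,0,0]]]'

```text
time_s: 10.92
tool_pos: [0.5355, 0.2037, 0.0944]
tool_rot: [180.0, 0.0, 159.5]
force: [-0.2, -0.2, 4.0]
grip_width: 0.0157
grasp_force: 44.9
```

The key is seated, with a spring load of about 7 N. Now I'll turn it clockwise, 45° at a time.

>>> servo_tool --series '[[[0,0.0003,0.001,0,0,0.02,0],[-0.0001,0.0007,0.001,0,0,0.045,0],[-0.0003,0.001,0.001,0,0,0.075,0],[-0.0004,0.0014,0.001,0,0,0.105,0],[-0.0006,0.0018,0.001,0,0,0.135,0],[-0.0008,0.0022,0.001,0,0,0.165,0],[-0.001,0.0026,0.001,0,0,0.195,0],[-0.0012,0.003,0.001,0,0,0.22,0],[-0.0013,0.0032,0.001,0,0,0.24,0],[-0.0014,0.0033,0.001,0,0,0.25,0],[-0.0014,0.0033,0.001,0,0,0.25,0]]]'

```text
time_s: 11.83
tool_pos: [0.5363, 0.2043, 0.0943]
tool_rot: [180.0, 0.0, 114.5]
force: [-0.3, -0.2, 5.2]
grip_width: 0.0158
grasp_force: 44.9
```

>>> servo_tool --series '[[[0,0.0003,0,0,0,0.02,0],[-0.0001,0.0007,0,0,0,0.045,0],[-0.0003,0.001,0,0,0,0.075,0],[-0.0004,0.0014,0,0,0,0.105,0],[-0.0006,0.0018,0,0,0,0.135,0],[-0.0008,0.0022,0,0,0,0.165,0],[-0.001,0.0026,0,0,0,0.195,0],[-0.0012,0.003,0,0,0,0.22,0],[-0.0013,0.0032,0,0,0,0.235,0],[-0.0014,0.0033,0,0,0,0.245,0],[-0.0014,0.0033,0,0,0,0.245,0],[-0.0014,0.0033,0,0,0,0.245,0]]]'

```text
time_s: 12.83
tool_pos: [0.5371, 0.2041, 0.0943]
tool_rot: [180.0, 0.0, 70.5]
force: [-1.5, -1.0, 5.8]
grip_width: 0.016
grasp_force: 45.1
```

```bash
python3 - <<'E'
from h import *
o=get_obs(); print(o["tool_pos"],o["tool_rot"],o["force"],o["wrist_torque"],o["grasp_force"],o["time_s"])
a=eyes.read_camera("scene");b=eyes.read_camera("side")
f=lambda c,x,y:cv2.resize(c["frame"][y:y+130,x:x+130],(390,390),interpolation=2)
cv2.imwrite("pics/end.png",np.hstack([f(a,345,150),f(b,255,230)])[:,:,::-1])
E
```

```text
[0.5371415  0.20414841 0.09428744] [1.79976642e+02 4.07691084e-02 7.05359850e+01] [-1.45303278 -1.04042304  5.7931475 ] [-0.41713959  0.43020213  0.56340776] 45.09852207121251 12.8333
```

View pics/end.png

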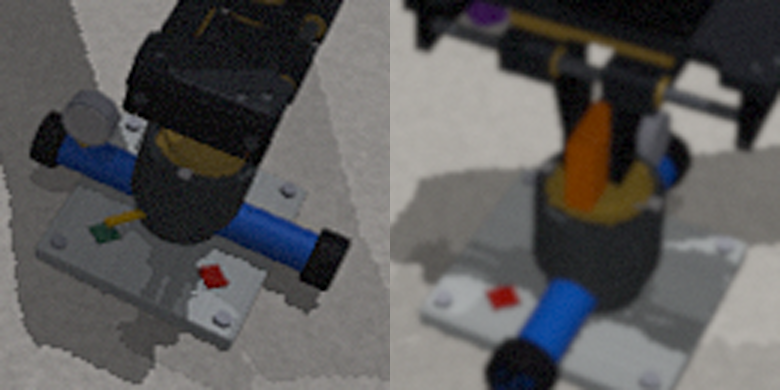

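In both views the pointer is on the green mark (scene half, (105,230)), the collar is down on the housing, and the handle is upright and gripped along the pipe. Handing in.

```bash
python3 -c "
from cell import env,get_obs
print(env.sign_off())"
```

```text
the job is handed in; nothing more can be done
None
```

I handed the job in with the valve open: the key is fully down in the socket, turned a quarter turn clockwise with the pointer on green, and still gripped upright at 45 N. It took about 13 s of robot time, and the hand-in returned no verdict.

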